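# Run down the wing nut of the wine filter

## Task

The lid of the small round steel wine filter is only loosely held: close it by turning the wing nut on top of it clockwise until it sits fully down on its washer and turns no further. Do it by pushing the wings round with a fingertip in several separate strokes, taking the finger off the nut between strokes; do not pinch the nut, push gently, do not shove or lift the filter, and leave the glass, the stopper and the cork standing or lying where they are.

Things in the scene. Friction and masses are not known exactly. Their poses are not given: they have to be found in the camera images.
- filter: round steel pad filter, 156 mm across, lid top 60 mm above the table, loose on four rubber feet, about 3 kg; origin at the centre of its underside, z up. Two hose tails stick out along its own +x and -x to 106 mm from the centre, 22 to 30 mm high. A bleed plug (12 mm thick, brass ball top 77 mm above the table) stands on the lid 67 mm from the centre along its own +y
- nut_seat (a point): point on the nut's vertical axis: the middle of the top of the washer (38 mm across, 3 mm thick) on the lid, 63 mm above the table. The nut's underside rests here when home; it starts 6 to 9 mm higher. The stud (10 mm thick) ends 36 mm above this point
- wing_nut: steel wing nut; origin at the centre of its underside, on the stud's vertical axis; z up; its two wings point along its own +x and -x and turn with it. Hub 27 mm across, 15 mm high; each wing is an upright plate 7 mm thick reaching to 42 mm from the axis; its ear (17 to 42 mm from the axis) is round, 8 to 33 mm above the underside. Right-hand thread, 8 mm per turn: clockwise from above it sinks
- wing_end (a point): outer end of one of the two wings, 42 mm from the axis, 20.5 mm above the nut's underside; the other wing points the other way
- nut_turn (a joint): how far the nut is still unscrewed, rad: 0 = home on the washer (slightly springy stop), growing anticlockwise seen from above; it starts at 5.0 to 6.8 (0.8 to 1.1 turns). Friction about 0.05 N m plus 0.02 N m per rad/s (some 2 to 3 N at the wings); it stays where it is left
- glass: loose stemless tasting glass, 67 mm across, 91 mm high, standing to the left of the filter; origin at the centre of its foot; bystander
- stopper: loose wooden bottle stopper standing on its head, 33 mm across, 46 mm high, to the right of the filter; origin at the centre of its underside; bystander
- cork: loose wine cork, 24 x 44 x 24 mm, lying on the table to the left of the filter, nearer to the robot than the glass; origin at the centre of its underside; bystander

How it is judged:
By the outcome, as a careful person would: the job done as asked, in the order asked, and still so for the second after the job is handed in, with the robot touching nothing.
It also fails if it takes over 54 s, if anything falls off the work surface, if the arm or the gripper's body presses on something with over 40 N, if the wrist force passes 120 N, or if a joint passes its speed limit or range.

## Robot

A 6-joint arm with a two-finger parallel gripper is mounted at the origin on the work surface; the furniture and walls round the work are solid. World frame = base frame: x ahead of the robot, y to its left, z up, the work surface at z = 0. Lengths are in m, angles in rad, forces in N, time in s.
With the tool pointing down it reaches from about 0.325 to 0.75 m from the base axis. Payload 7.6 kg.
Tool frame: the origin (TCP) lies at the very end of the fingers, on their centre line; the grasp point (between the pads) lies 19 mm behind it (ctrl.grasp_offset is the z of the grasp point in the tool frame, in m); z points along the fingers, y is the line along which they close (so a half turn about z gives the same grasp; the last joint's range is limited). The gripper opens to 85 mm and grips with 20 to 120 N. Pads are 22 mm wide; open, the fingers measure 114 mm over their backs; the gripper's body (76 mm by 85 mm) begins 54 mm behind the grasp point. The pads swing forward as they close: fully open they stand 13 mm farther back than shut.
Start: joints at [1.16, 0.052, 1.401, -0, 1.689, -0.07], TCP at [0.175, 0.495, 0.231] pointing down, gripper open.
Joint ranges: [-2.9, 2.9], [-0.91, 2.17], [0.12, 2.37], [-1.06, 4.2], [0.26, 2.73], [-2.93, 2.93]. Speed limits (rad/s): [2.57, 2.57, 3.01, 3.14, 3.14, 3.14].

## Interface

Orientations are given as [roll, pitch, yaw] about the fixed x, y, z axes, in that order (R = Rz(yaw) Ry(pitch) Rx(roll)).
In Python, from workcell import ctrl gives the robot as it stands. The module is installed in compiled form; this text tells all that it offers.
- The arm moves only by the tool send_rows, never from a script. Its argument "rows" is a list of rows, each a list of 3 entries, a list of its own where there are three numbers: the finger opening in mm, from 0 to 85.4, then the shift along the world's x, y, z in units of 30 mm (1.0 is 30 mm), then the turn, a rotation vector about the world's x, y, z in units of 6 degrees (1.0 is 6 degrees). In form: [[grip, [tx, ty, tz], [wx, wy, wz]], ...]. A call has 1 to 5 rows; each row shifts and turns the commanded pose from where the row before left it; what a row does not reach is not made up. A row lasts 1/10 s, in which the tool goes at most 50 mm and 8.59 degrees, less where a joint would pass 70% of its speed; a pose out of reach is approached as far as the arm can. A call is refused whole if a number of a shift passes 1 or a number of a turn 1, either way. A call with a gripper value outside its range is refused whole. The fingers move at their own pace and stop on an object; "grip_force" is the grip in N (left out, the last holds). Time passes only in rows, so rows that do not move let the fingers close. It gives the time, the measured TCP pose, the force, the opening and the grip force at its end, in the units of the state.
- ctrl.state(): the state, without advancing time (a new reading comes with each control period).
- ctrl.capture(name): name is "scene" or "top" or "wrist"; returns a dict with "img" (400x640x3 uint8, blue, green, red), "z_map" (400x640 float32, m along the optical axis (not along the pixel's ray), 0 where there is no reading), "camera_matrix" (3x3 intrinsics, pixels), "extrinsics" (4x4, takes a point from world to camera coordinates); the wrist camera has in their place "hand_eye" (4x4, takes a point from camera to tool coordinates, whose origin is the TCP and whose axes are the flange's). Camera axes: x right, y down, z forward; pixel columns grow to the right and rows downward; lengths in m; the calibration is good to about 2 mm. A picture is of the moment at which its call begins: read the wrist's pose just before it.
- ctrl.sign_off(): hands the job in; it is judged then, once.
The state is a dict: "time": time; "q": joint angles; "qd": joint speeds; "tau": joint torques, N m; "ee_pos": TCP position; "eef_rot": TCP orientation; "force": force on the tool from outside, world axes, zero at the start; "torque": the same for the moment, N m; "gripper_width": opening from 0.0 (shut) to 1.0 (fully open); "finger_force": force on a finger pad.
Only numpy, scipy, OpenCV 4.12 (cv2) and the standard library are available. Lean on these libraries where they do the work, as an engineer would, in place of code of your own. Each camera call takes 0.05 s, during which the arm holds its last target. There are 200 camera calls.

## Working session

There is one attempt and no reset: what is moved stays moved. The work goes in short steps, Python scripts to look and compute and a tool call to move; the robot and the scene stay as the last step left them, time stands still between calls to the robot, and variables do not carry over. Pictures are saved under pics/ and viewed, at most 10 in all, crops included, and the job is handed in when it is done.

Besides the shell and the picture viewer there is one more tool, called after ">>>" as name(argument=value, ...) on one line, values as JSON. send_rows: Moves the arm, as the interface text tells. Its arguments: {"type":"object","properties":{"rows":{"type":"array"},"grip_force":{"type":"number"}},"required":["rows"]}

```bash
mkdir -p pics; ls; cat > h.py <<'E'
import numpy as np, cv2
from workcell import ctrl
def pts(c):
    z=c["z_map"]; K=c["camera_matrix"]; v,u=np.indices(z.shape)
    P=np.stack([(u-K[0,2])/K[0,0]*z,(v-K[1,2])/K[1,1]*z,z],-1)
    E=np.linalg.inv(c["extrinsics"]); W=P@E[:3,:3].T+E[:3,3]; W[z==0]=np.nan
    return W
E
python3 - <<'E'
from h import *
s=ctrl.state(); print(s["time"],s["ee_pos"],s["eef_rot"],s["force"],s["gripper_width"])
for n in("scene","top"):
    c=ctrl.capture(n); cv2.imwrite(f"pics/{n}1.png",c["img"]); np.savez(f"{n}1.npz",**c)
E
```

```text
pics
0.0 [0.17533538 0.49452923 0.23045868] [-3.13999931e+00 -1.16607009e-04  2.80078059e+00] [-0.2982608  -0.40723369  0.15133173] 1.000824987795084
```

View pics/top1.png

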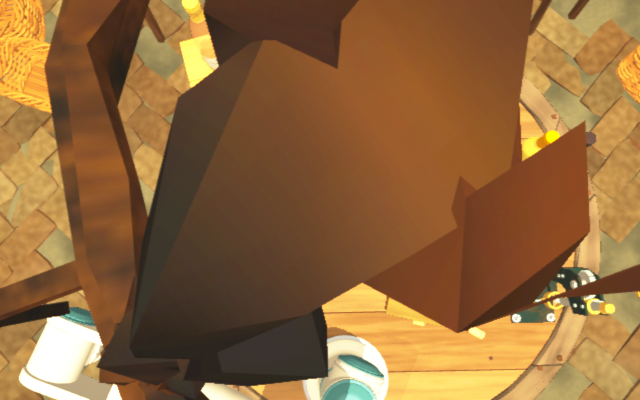

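View pics/scene1.png

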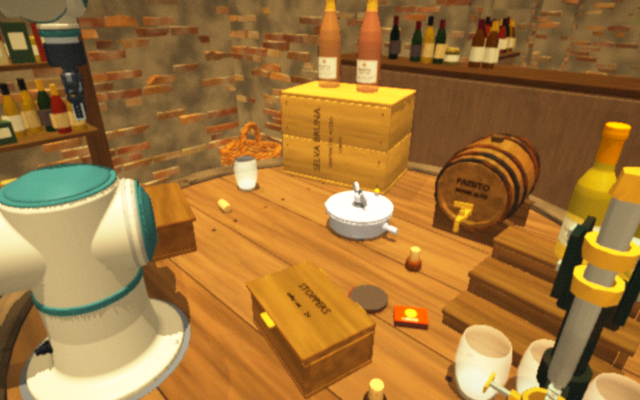

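The top view is blocked by a beam and the arm. The scene view shows the filter at about (360,212), the nut at (360,195), the glass at (246,173), the cork at (224,206) and the stopper at (413,260).

```bash
python3 - <<'E'
from h import *
c=dict(np.load("scene1.npz")); W=pts(c)
E=np.linalg.inv(c["extrinsics"]);print("cam",E[:3,3])
def roi(u0,u1,v0,v1): 
    w=W[v0:v1,u0:u1].reshape(-1,3); return w[np.isfinite(w[:,0])]
f=roi(318,402,175,245)
lid=f[(abs(f[:,2]-.060)<.004)]
print("lid",len(lid),lid.min(0),lid.max(0))
# circle fit on outer lid + wall: points z .03-.062
ctr=np.median(lid,0)[:2]
from scipy.optimize import least_squares
w=f[(f[:,2]>.032)&(f[:,2]<.055)]
w=w[np.hypot(*(w[:,:2]-ctr).T)<.11]
r=least_squares(lambda p:np.hypot(w[:,0]-p[0],w[:,1]-p[1])-.078,ctr,loss="soft_l1",f_scale=.002)
print("centre",r.x,len(w),np.median(abs(r.fun)),ctr)
n=f[(f[:,2]>.068)]; n=n[np.hypot(*(n[:,:2]-r.x).T)<.09]
print(np.round(np.c_[n[:,:2]-r.x,n[:,2]][::max(1,len(n)//70)],3).tolist(), n[:,2].max())
for nm,b in dict(glass=(234,260,150,192),cork=(216,233,196,214),stop=(403,424,244,272)).items():
    o=roi(*b);o=o[(o[:,2]>.008)&(o[:,2]<.12)];print(nm,np.median(o,0),o.min(0),o.max(0))
t=f[(f[:,2]>.018)&(f[:,2]<.034)];d=t[:,:2]-r.x;d=d[(np.hypot(*d.T)>.086)&(np.hypot(*d.T)<.115)];print("tails",np.round(d,3).tolist()[:20])
cv2.imwrite("pics/crop.png",cv2.resize(c["img"][170:245,315:405],None,fx=6,fy=6,interpolation=2))
E
```

```text
cam [-0.09855573 -0.52957996  0.46931771]
lid 1514 [ 0.47853563 -0.12099194  0.05601663] [0.75713471 0.0452199  0.06391228]
centre [ 0.56339195 -0.04211247] 473 0.003675952197833496 [ 0.54421487 -0.05472789]
[[0.012, 0.031, 0.101], [0.013, 0.022, 0.103], [0.008, 0.022, 0.102], [0.006, 0.023, 0.1], [0.009, 0.016, 0.101], [0.003, 0.018, 0.1], [0.015, 0.036, 0.088], [0.004, 0.018, 0.097], [0.01, 0.028, 0.089], [0.005, 0.016, 0.095], [0.004, 0.021, 0.091], [0.005, 0.013, 0.093], [0.011, 0.029, 0.083], [-0.001, 0.011, 0.093], [-0.008, -0.003, 0.1], [0.06, -0.001, 0.077], [0.009, 0.027, 0.082], [-0.003, 0.009, 0.092], [-0.008, -0.003, 0.097], [0.06, -0.001, 0.074], [0.008, 0.027, 0.08], [-0.005, 0.008, 0.09], [-0.007, -0.003, 0.094], [0.055, -0.001, 0.073], [0.062, -0.005, 0.072], [0.001, 0.015, 0.083], [-0.01, -0.002, 0.092], [-0.022, -0.022, 0.103], [0.057, -0.0, 0.069], [0.059, -0.008, 0.071], [-0.005, 0.007, 0.085], [-0.013, -0.007, 0.093], [-0.024, -0.023, 0.102], [0.055, -0.002, 0.068], [-0.011, 0.006, 0.085], [-0.01, -0.002, 0.088], [-0.02, -0.018, 0.096], [-0.024, -0.029, 0.101], [
[... 848 characters left out ...]
2323
glass [0.4976878  0.30839373 0.06076883] [0.47450681 0.29196421 0.0080687 ] [0.672939   0.47844415 0.09194829]
cork [0.38140593 0.2524697  0.01877513] [0.37051209 0.23546049 0.0080512 ] [0.396646   0.28595169 0.02450785]
stop [ 0.49511574 -0.23025606  0.02250671] [ 0.48563005 -0.24206433  0.00803334] [ 0.51205417 -0.21168343  0.04786903]
tails [[-0.007, 0.102], [-0.009, 0.104], [-0.011, 0.102], [-0.01, 0.106], [-0.01, 0.103], [-0.011, 0.101], [-0.011, -0.086], [-0.009, -0.087], [-0.011, -0.091], [-0.013, -0.087], [-0.013, -0.089], [-0.013, -0.092], [-0.011, -0.093], [-0.01, -0.098], [-0.011, -0.089], [-0.015, -0.093], [-0.012, -0.094], [-0.012, -0.097], [-0.013, -0.1], [-0.009, -0.105]]
```

View pics/crop.png

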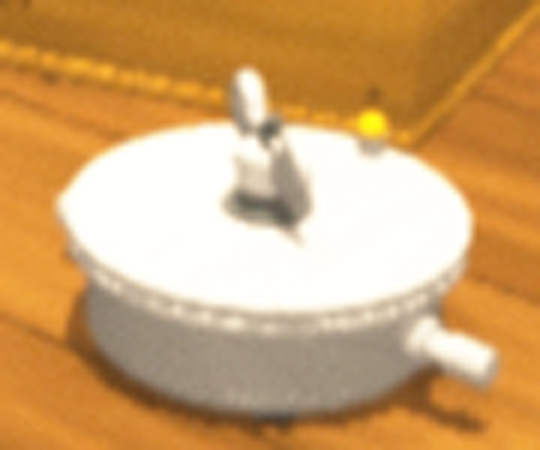

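The crop shows the nut wings running from the near-left ear, crop (290,200), to the far ear, crop (247,95). The yellow bleed plug is at (372,125), towards +x. I'll move above the filter for a wrist view.

>>> send_rows(rows=[[0,[0.58,-0.9,0.2],[0,0,0.16]],[0,[0.58,-0.9,0.2],[0,0,0.16]],[0,[0.58,-0.9,0.2],[0,0,0.16]],[0,[0.58,-0.9,0.2],[0,0,0.16]],[0,[0.58,-0.9,0.2],[0,0,0.16]]])

```text
time: 0.6
ee_pos: [0.2628, 0.3586, 0.2611]
eef_rot: [-3.141, -0.0, 2.885]
force: [0.8, 0.2, 0.7]
gripper_width: 0.145
finger_force: 0.0
```

>>> send_rows(rows=[[0,[0.58,-0.9,0.2],[0,0,0.16]],[0,[0.58,-0.9,0.2],[0,0,0.16]],[0,[0.58,-0.9,0.2],[0,0,0.16]],[0,[0.58,-0.9,0.2],[0,0,0.16]],[0,[0.58,-0.9,0.2],[0,0,0.16]]])

```text
time: 1.1
ee_pos: [0.3498, 0.2236, 0.2913]
eef_rot: [-3.141, -0.0, 2.969]
force: [-0.3, 0.6, 0.2]
gripper_width: -0.001
finger_force: 0.0
```

>>> send_rows(rows=[[0,[0.58,-0.9,0],[0,0,0.16]],[0,[0.58,-0.9,0],[0,0,0.16]],[0,[0.58,-0.9,0],[0,0,0.16]],[0,[0.58,-0.9,0],[0,0,0.16]],[0,[0.58,-0.9,0],[0,0,0.16]]])

```text
time: 1.6
ee_pos: [0.4369, 0.0886, 0.291]
eef_rot: [3.142, -0.001, 3.053]
force: [0.6, -0.6, 1.1]
gripper_width: 0.003
finger_force: 0.0
```

>>> send_rows(rows=[[0,[0.4,-0.9,0],[0,0,0.16]],[0,[0.4,-0.9,0],[0,0,0.16]],[0,[0.4,-0.9,0],[0,0,0.16]],[0,[0.4,-0.9,0],[0,0,0.16]],[0,[0,0,0],[0,0,0]]])

```text
time: 2.1
ee_pos: [0.4849, -0.0207, 0.2902]
eef_rot: [-3.141, -0.002, 3.116]
force: [-0.5, 0.7, 0.8]
gripper_width: 0.003
finger_force: 0.0
```

```bash
cat >> h.py <<'E'
from scipy.spatial.transform import Rotation as R
def wrist(tag):
    s=ctrl.state(); c=ctrl.capture("wrist"); T=np.eye(4); T[:3,:3]=R.from_euler("xyz",s["eef_rot"]).as_matrix(); T[:3,3]=s["ee_pos"]
    c["extrinsics"]=np.linalg.inv(T@c["hand_eye"]); cv2.imwrite(f"pics/{tag}.png",c["img"]); np.savez(f"{tag}.npz",**c)
    return s,c
E
python3 - <<'E'
from h import *
s,c=wrist("w1"); print(s["time"],s["ee_pos"],s["eef_rot"],s["force"],s["gripper_width"],s["q"]); print(c["hand_eye"].round(3)); W=pts(c)
l=W[abs(W[...,2]-.06)<.004]; print(len(l),np.nanmedian(l,0),l.min(0),l.max(0))
E
```

```text
2.1 [ 0.48491785 -0.02065583  0.29023224] [-3.14119640e+00 -1.90386066e-03  3.11590529e+00] [-0.54467207  0.71239425  0.83460947] 0.0025853753420332455 [-1.18340124e-01 -6.48732527e-02  1.40104380e+00 -5.87036631e-04
  1.80728110e+00 -1.66358647e+00]
[[ 0.001 -0.951 -0.308  0.08 ]
 [ 1.     0.001 -0.     0.   ]
 [ 0.001 -0.308  0.951 -0.142]
 [ 0.     0.     0.     1.   ]]
9905 [ 0.53978151 -0.04509914  0.05908902] [ 0.29396515 -0.44435771  0.05600248] [0.70302008 0.36227192 0.06399645]
```

View pics/w1.png

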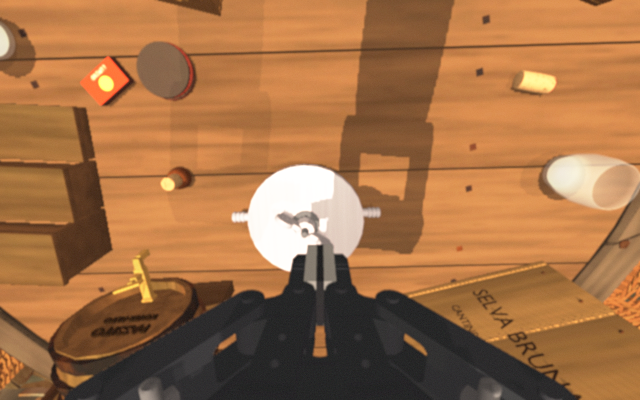

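The wrist view shows the lid disc around (305,218), the hose tails at (238,217) and (375,213), the stopper at (175,180), the cork at (533,82) and the glass at (590,180). One wing runs to (280,213). Next I fit the centre and the wing direction.

```bash
python3 - <<'E'
from h import *
from scipy.optimize import least_squares
c=dict(np.load("w1.npz")); W=pts(c); box=W[155:290,225:390].reshape(-1,3)
l=box[np.isfinite(box[:,0])&(abs(box[:,2]-.060)<.004)]; 
# rim: convex hull of lid points on robot side & both sides
h=cv2.convexHull(l[:,:2].astype(np.float32))[:,0]; h=h[h[:,0]<.57]
r=least_squares(lambda p:np.hypot(h[:,0]-p[0],h[:,1]-p[1])-p[2],[.55,-.043,.078],loss="soft_l1",f_scale=.001)
print("rimfit",r.x,len(h),abs(r.fun).max()); C=r.x[:2]
t=box[(box[:,2]>.02)&(box[:,2]<.033)]; d=t[:,:2]-C;k=(np.hypot(*d.T)>.088)&(np.hypot(*d.T)<.112);d=d[k]
for sg in(1,-1):print("tail",d[sg*d[:,1]>0].mean(0),abs(d[sg*d[:,1]>0][:,1]).max())
n=box[(box[:,2]>.075)&(box[:,2]<.112)];n=n[np.hypot(*(n[:,:2]-C).T)<.046];print("w",len(n));print(np.round(np.c_[n[:,:2]-C,n[:,2]][::max(1,len(n)//50)],3).tolist())
c2=dict(np.load("scene1.npz"));W2=pts(c2)[175:245,318:402].reshape(-1,3)
k=(W2[:,2]>.088)&(W2[:,2]<.11)&(np.hypot(*(W2[:,:2]-C).T)<.06);p=W2[k]
k=(abs(p[:,0]-C[0])+abs(p[:,1]-C[1]))>.018
q=p[k,:2]-C;print("scene wing",np.round(np.c_[q,p[k,2]][::4],3).tolist())
E
```

```text
rimfit [ 0.5553543  -0.0420712   0.07715878] 39 0.0003530762187896608
tail [-0.00089532  0.09679638] 0.10575113024883455
tail [-0.00381225 -0.0953596 ] 0.10532983543503312
w 730
[[-0.021, -0.029, 0.075], [-0.021, -0.027, 0.082], [-0.018, -0.022, 0.078], [-0.017, -0.021, 0.08], [-0.018, -0.022, 0.085], [-0.019, -0.024, 0.092], [-0.021, -0.031, 0.099], [-0.014, -0.016, 0.081], [-0.02, -0.032, 0.099], [-0.014, -0.017, 0.086], [-0.011, 0.004, 0.079], [-0.017, -0.02, 0.096], [-0.01, -0.005, 0.079], [-0.018, -0.031, 0.101], [-0.013, -0.015, 0.09], [-0.011, 0.002, 0.084], [-0.017, -0.023, 0.102], [-0.009, -0.008, 0.083], [-0.007, 0.009, 0.08], [-0.013, -0.016, 0.097], [-0.008, 0.0, 0.083], [-0.015, -0.022, 0.103], [-0.009, -0.007, 0.089], [-0.005, 0.01, 0.082], [-0.009, -0.014, 0.093], [-0.006, 0.003, 0.086], [-0.01, -0.018, 0.099], [-0.004, -0.002, 0.084], [-0.009, -0.019, 0.098], [-0.003, -0.002, 0.086], [-0.006, -0.01, 0.094], [-0.001, 0.006, 0.084], [-0.004, -0.001, 0.094], [0.001, -0.008, 0.085], [0.003, 0.011, 0.082], [0.002, 0.005, 0.087], [-0.002, -0.003, 0.098], [0.006, 0.014, 0.081], [0.0, 0.004, 0.097], [0.007, -0.008, 0.084], [0.004, 0.01, 0.092], [0.002, -0.002, 0.098], [0.006, 0.015, 0.09], [0.01, 0.002, 0.085], [0.009, 0.02, 0.087], [0.008, 0.01, 0.092], [0.014, 0.028, 0.08], [0.012, 0.024, 0.087], [0.01, 0.02, 0.094], [0.01, 0.018, 0.097], [0.011, 0.016, 0.097], [0.013, 0.015, 0.097], [0.017, 0.032, 0.088]]
scene wing [[0.02, 0.031, 0.101], [0.016, 0.027, 0.1], [0.018, 0.029, 0.097], [0.017, 0.016, 0.101], [0.014, 0.017, 0.099], [0.012, 0.018, 0.097], [0.014, 0.022, 0.092], [0.012, 0.021, 0.091], [0.011, 0.017, 0.09], [-0.013, -0.024, 0.104], [-0.016, -0.026, 0.102], [-0.017, -0.025, 0.1], [-0.01, -0.011, 0.091], [-0.02, -0.03, 0.1], [-0.02, -0.027, 0.097], [-0.013, -0.02, 0.09], [-0.018, -0.034, 0.096], [-0.019, -0.035, 0.094], [-0.02, -0.036, 0.092], [-0.018, -0.034, 0.089]]
```

Centre is about (0.555, -0.042). The rim radius fits at 77 mm (78 expected), the wing lies at 60°/240°, and the ear top at 0.104 gives the underside at about 71 mm, roughly one turn up. Moving above the right-hand side of the 240° wing.

>>> send_rows(rows=[[0,[0.59,-0.35,-0.8],[0,0,0.05]],[0,[0.59,-0.35,-0.8],[0,0,0.05]],[0,[0.59,-0.35,-0.8],[0,0,0.05]],[0,[0.59,-0.35,-0.8],[0,0,0.05]],[0,[0.59,-0.35,-0.8],[0,0,0.05]]])

```text
time: 2.65
ee_pos: [0.5733, -0.0698, 0.1703]
eef_rot: [3.141, -0.0, -3.137]
force: [0.2, 1.2, 0.1]
gripper_width: 0.0
finger_force: 0.0
```

>>> send_rows(rows=[[0,[0,0,-0.8],[0,0,0]],[0,[0,0,-0.5],[0,0,0]],[0,[0,0,0],[0,0,0]]])

```text
time: 2.95
ee_pos: [0.5715, -0.0696, 0.1298]
eef_rot: [3.14, -0.005, -3.137]
force: [-0.5, 0.8, -0.2]
gripper_width: 0.003
finger_force: 0.0
```

```bash
cat >> h.py <<'E'
C=np.array([.555,-.042])
def pol():
    s=ctrl.state(); d=s["ee_pos"][:2]-C; print("t",s["time"],"pos",s["ee_pos"].round(4),"r",np.hypot(*d).round(4),"ang",(np.degrees(np.arctan2(d[1],d[0]))%360).round(1),"F",s["force"].round(1)); return s
def arc(a0,a1,n,r=.036,start=None):
    a=np.radians(np.linspace(a0,a1,n+1)); P=C+r*np.c_[np.cos(a),np.sin(a)]
    if start is not None: P[0]=start
    return (np.diff(P,axis=0)/.03).round(2).tolist()
E
python3 - <<'E'
from h import *
s=pol(); s,c=wrist("w2")
print(arc(300,180,10)); print(arc(210,85,10))
i=c["img"]; cv2.imwrite("pics/w2c.png",cv2.resize(i[120:340,200:440],None,fx=2.5,fy=2.5))
E
```

```text
t 2.95 pos [ 0.5715 -0.0696  0.1298] r 0.0321 ang 300.9 F [-0.5  0.8 -0.2]
[[-0.23, -0.1], [-0.25, -0.05], [-0.25, 0.0], [-0.25, 0.05], [-0.23, 0.1], [-0.2, 0.15], [-0.17, 0.19], [-0.13, 0.22], [-0.08, 0.24], [-0.03, 0.25]]
[[-0.11, 0.24], [-0.05, 0.26], [0.01, 0.26], [0.06, 0.25], [0.12, 0.23], [0.16, 0.2], [0.2, 0.16], [0.23, 0.12], [0.25, 0.06], [0.26, 0.01]]
```

View pics/w2c.png

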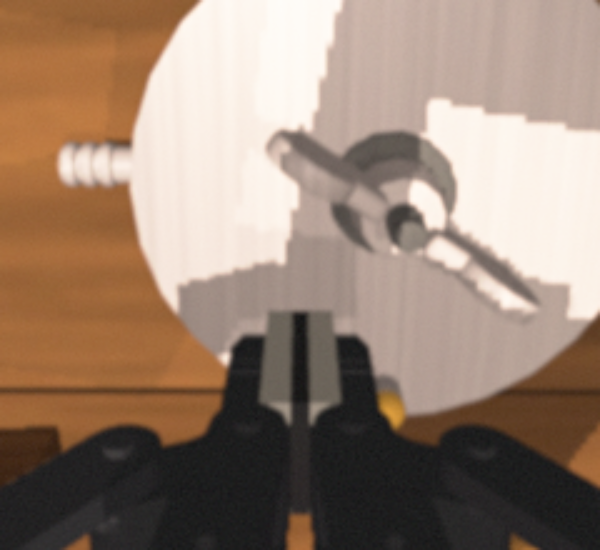

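The fingertip is clear beside the wing at crop (280,145), with the plug well outside at (390,400). Descending and doing stroke 1.

>>> send_rows(rows=[[0,[0.05,-0.12,-0.83],[0,0,0]],[0,[0,0,-0.83],[0,0,0]],[0,[0,0,0],[0,0,0]],[0,[-0.23,-0.1,0],[0,0,0]],[0,[-0.25,-0.05,0],[0,0,0]]])

```text
time: 3.5
ee_pos: [0.5607, -0.079, 0.0851]
eef_rot: [-3.141, 0.004, -3.138]
force: [0.2, -0.2, 0.5]
gripper_width: -0.0
finger_force: 0.0
```

>>> send_rows(rows=[[0,[-0.25,0,0],[0,0,0]],[0,[-0.25,0.05,0],[0,0,0]],[0,[-0.23,0.1,0],[0,0,0]]])

```text
time: 3.8
ee_pos: [0.5383, -0.0745, 0.0837]
eef_rot: [-3.141, 0.003, -3.138]
force: [2.7, -1.2, -0.6]
gripper_width: -0.0
finger_force: 1.3
```

```bash
python3 -c "
from h import *
pol()"
```

```text
t 3.8 pos [ 0.5383 -0.0745  0.0837] r 0.0366 ang 242.8 F [ 2.7 -1.2 -0.6]
```

>>> send_rows(rows=[[0,[-0.2,0.15,0],[0,0,0]],[0,[-0.17,0.19,0],[0,0,0]],[0,[-0.13,0.22,0],[0,0,0]],[0,[-0.08,0.24,0],[0,0,0]],[0,[-0.03,0.25,0],[0,0,0]]])

```text
time: 4.3
ee_pos: [0.5193, -0.0422, 0.0822]
eef_rot: [-3.141, -0.001, -3.138]
force: [1.2, -1.7, -1.2]
gripper_width: -0.001
finger_force: 1.2
```

```bash
python3 -c "
from h import *
pol()"
```

```text
t 4.3 pos [ 0.5193 -0.0422  0.0822] r 0.0357 ang 180.4 F [ 1.2 -1.7 -1.2]
```

>>> send_rows(rows=[[0,[0,-0.3,0],[0,0,0]],[0,[0,0,0.8],[0,0,0]],[0,[0.2,-0.3,0.8],[0,0,0]],[0,[0.14,-0.24,0],[0,0,0]],[0,[0,0,0],[0,0,0]]])

```text
time: 4.8
ee_pos: [0.5304, -0.0688, 0.1304]
eef_rot: [3.141, 0.0, -3.139]
force: [-0.3, 0.2, -1.3]
gripper_width: -0.002
finger_force: 0.0
```

```bash
cat >> h.py <<'E'
def wing(tag):
    pol(); s,c=wrist(tag); W=pts(c).reshape(-1,3); W=W[np.isfinite(W[:,0])]
    d=W[:,:2]-C; r=np.hypot(*d.T); tip=np.linalg.norm(W[:,:2]-s["ee_pos"][:2],axis=1)
    k=(r>.017)&(r<.05)&(W[:,2]>.068)&(W[:,2]<.112)&(W[:,2]<s["ee_pos"][2]-.006); d=d[k]
    a=2*np.arctan2(d[:,1],d[:,0]); m=np.degrees(np.arctan2(np.sin(a).mean(),np.cos(a).mean()))/2%180
    u=np.array([np.cos(np.radians(m)),np.sin(np.radians(m))]); print("n",k.sum(),"wing ang",m.round(1),m.round(1)+180,"coh",np.hypot(np.sin(a).mean(),np.cos(a).mean()).round(3),"perp spread",(d@[-u[1],u[0]]).min().round(3),(d@[-u[1],u[0]]).max().round(3),"ztop",np.percentile(W[k,2],98).round(4))
    # lid rim check
    l=W[(abs(W[:,2]-.06)<.003)&(np.hypot(W[:,0]-C[0],W[:,1]-C[1])<.085)]; h=cv2.convexHull(l[:,:2].astype(np.float32))[:,0]; h=h[h[:,0]<C[0]+.01]
    from scipy.optimize import least_squares
    q=least_squares(lambda p:np.hypot(h[:,0]-p[0],h[:,1]-p[1])-.0775,C,loss="soft_l1",f_scale=.001); print("lid centre",q.x.round(4))
    i=c["img"]; cv2.imwrite(f"pics/{tag}c.png",cv2.resize(i[120:340,200:440],None,fx=2.5,fy=2.5))
E
python3 -c "
from h import *
wing('w3')"
```

```text
t 4.8 pos [ 0.5304 -0.0688  0.1304] r 0.0364 ang 227.5 F [-0.3  0.2 -1.3]
n 748 wing ang 153.1 333.1 coh 0.989 perp spread -0.006 0.003 ztop 0.1006
lid centre [ 0.5561 -0.0421]
```

Stroke 1 worked: the wing went from 240° to 153° and the filter did not move. Now stroke 2 on the same wing.

```bash
python3 -c "
from h import *
print(arc(225,93,11))"
```

```text
[[-0.16, 0.19], [-0.11, 0.22], [-0.06, 0.24], [-0.01, 0.25], [0.04, 0.25], [0.09, 0.23], [0.14, 0.21], [0.18, 0.18], [0.21, 0.14], [0.23, 0.09], [0.25, 0.04]]
```

>>> send_rows(rows=[[0,[0,0,-0.85],[0,0,0]],[0,[0,0,-0.8],[0,0,0]],[0,[0,0,0],[0,0,0]]])

```text
time: 5.15
ee_pos: [0.5269, -0.0671, 0.076]
eef_rot: [3.139, -0.009, -3.138]
force: [-0.4, -0.1, -0.8]
gripper_width: 0.004
finger_force: 0.0
```

>>> send_rows(rows=[[0,[-0.14,0.17,0],[0,0,0]],[0,[-0.11,0.22,0],[0,0,0]],[0,[-0.06,0.24,0],[0,0,0]],[0,[-0.01,0.25,0],[0,0,0]],[0,[0.04,0.25,0],[0,0,0]]])

```text
time: 5.65
ee_pos: [0.5218, -0.0338, 0.0817]
eef_rot: [-3.141, 0.001, -3.138]
force: [0.1, -3.6, -1.0]
gripper_width: -0.002
finger_force: 1.1
```

>>> send_rows(rows=[[0,[0.09,0.23,0],[0,0,0]],[0,[0.14,0.21,0],[0,0,0]],[0,[0.18,0.18,0],[0,0,0]],[0,[0.21,0.14,0],[0,0,0]],[0,[0.23,0.09,0],[0,0,0]]])

```text
time: 6.15
ee_pos: [0.5473, -0.0081, 0.0806]
eef_rot: [3.141, -0.001, -3.138]
force: [-4.0, -0.8, 0.6]
gripper_width: -0.0
finger_force: 1.6
```

```bash
python3 -c "
from h import *
pol()"
```

```text
t 6.15 pos [ 0.5473 -0.0081  0.0806] r 0.0348 ang 102.8 F [-4.  -0.8  0.6]
```

>>> send_rows(rows=[[0,[-0.3,0,0],[0,0,0]],[0,[0,0,0.85],[0,0,0]],[0,[0,0,0.8],[0,0,0]],[0,[0.4,-0.7,0],[0,0,0]],[0,[0.4,-0.7,0],[0,0,0]]])

```text
time: 6.65
ee_pos: [0.5629, -0.0506, 0.1321]
eef_rot: [3.141, 0.003, -3.137]
force: [0.4, -0.2, -0.4]
gripper_width: 0.003
finger_force: 0.0
```

>>> send_rows(rows=[[0,[0.43,-0.72,0],[0,0,0]],[0,[0,0,0],[0,0,0]]])

```text
time: 6.85
ee_pos: [0.5757, -0.0742, 0.1306]
eef_rot: [-3.141, 0.001, -3.14]
force: [-0.0, 0.1, 0.5]
gripper_width: -0.002
finger_force: 0.0
```

```bash
python3 -c "
from h import *
wing('w4'); print(arc(306,174,11))"
```

```text
t 6.85 pos [ 0.5757 -0.0742  0.1306] r 0.0383 ang 302.7 F [-0.   0.1  0.5]
n 1361 wing ang 79.9 259.9 coh 0.987 perp spread -0.005 0.003 ztop 0.0993
lid centre [ 0.5562 -0.042 ]
[[-0.22, -0.13], [-0.24, -0.08], [-0.25, -0.03], [-0.25, 0.03], [-0.24, 0.08], [-0.22, 0.13], [-0.19, 0.17], [-0.15, 0.2], [-0.1, 0.23], [-0.05, 0.25], [0.0, 0.25]]
```

Wing is at 80°/260°, having turned 160° so far. Stroke 3 pushes the other wing.

>>> send_rows(rows=[[0,[0,0,-0.85],[0,0,0]],[0,[0,0,-0.8],[0,0,0]],[0,[0,0,0],[0,0,0]],[0,[-0.24,-0.04,0],[0,0,0]],[0,[-0.25,-0.01,0],[0,0,0]]])

```text
time: 7.4
ee_pos: [0.5611, -0.0735, 0.0828]
eef_rot: [-3.141, 0.004, -3.137]
force: [4.2, 0.8, -1.9]
gripper_width: 0.0
finger_force: 1.9
```

>>> send_rows(rows=[[0,[-0.25,0,0],[0,0,0]],[0,[-0.25,0.05,0],[0,0,0]],[0,[-0.24,0.09,0],[0,0,0]],[0,[-0.21,0.13,0],[0,0,0]],[0,[-0.19,0.17,0],[0,0,0]]])

```text
time: 7.9
ee_pos: [0.5255, -0.0605, 0.0814]
eef_rot: [-3.141, 0.0, -3.138]
force: [1.4, -0.8, -0.5]
gripper_width: -0.001
finger_force: 1.0
```

```bash
python3 -c "
from h import *
pol()"
```

```text
t 7.9 pos [ 0.5255 -0.0605  0.0814] r 0.0348 ang 212.0 F [ 1.4 -0.8 -0.5]
```

>>> send_rows(rows=[[0,[-0.14,0.21,0],[0,0,0]],[0,[-0.09,0.23,0],[0,0,0]],[0,[-0.04,0.25,0],[0,0,0]],[0,[0,0.22,0],[0,0,0]]])

```text
time: 8.3
ee_pos: [0.5176, -0.0323, 0.0807]
eef_rot: [3.141, -0.001, -3.138]
force: [-0.1, -1.8, 0.6]
gripper_width: -0.001
finger_force: 0.7
```

>>> send_rows(rows=[[0,[0,-0.3,0],[0,0,0]],[0,[0,0,0.8],[0,0,0]],[0,[0.2,-0.3,0.8],[0,0,0]],[0,[0.14,-0.24,0],[0,0,0]],[0,[0,0,0],[0,0,0]]])

```text
time: 8.8
ee_pos: [0.5287, -0.0593, 0.129]
eef_rot: [3.141, 0.001, -3.139]
force: [0.5, -0.0, -0.4]
gripper_width: 0.001
finger_force: 0.0
```

```bash
python3 -c "
from h import *
wing('w5')"
```

```text
t 8.8 pos [ 0.5287 -0.0593  0.129 ] r 0.0315 ang 213.3 F [ 0.5 -0.  -0.4]
n 744 wing ang 143.3 323.3 coh 0.99 perp spread -0.006 0.002 ztop 0.0965
lid centre [ 0.5561 -0.042 ]
```

View pics/w5c.png

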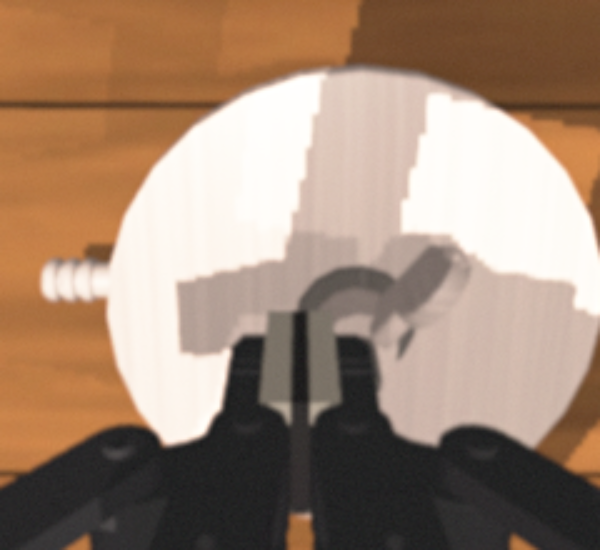

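Wing is at 143°/323°, with 277° turned in total and ear top at about 0.0965 (home is about 0.096), so the stop could be near. Stroke 4 uses small steps with force checks.

>>> send_rows(rows=[[0,[-0.16,-0.09,-0.82],[0,0,0]],[0,[0,0,-0.8],[0,0,0]],[0,[0,0,0],[0,0,0]],[0,[-0.13,0.21,0],[0,0,0]],[0,[-0.09,0.23,0],[0,0,0]]])

```text
time: 9.35
ee_pos: [0.5171, -0.0474, 0.0814]
eef_rot: [3.141, 0.001, -3.138]
force: [0.0, -0.2, -0.4]
gripper_width: -0.0
finger_force: 0.0
```

>>> send_rows(rows=[[0,[-0.03,0.2,0],[0,0,0]],[0,[-0.01,0.12,0],[0,0,0]],[0,[0.01,0.1,0],[0,0,0]]])

```text
time: 9.65
ee_pos: [0.5162, -0.0347, 0.081]
eef_rot: [-3.142, 0.001, -3.137]
force: [-0.2, -0.8, 0.2]
gripper_width: -0.0
finger_force: 0.0
```

```bash
python3 -c "
from h import *
pol();print(arc(170,60,22))"
```

```text
t 9.65 pos [ 0.5162 -0.0347  0.081 ] r 0.0395 ang 169.4 F [-0.2 -0.8  0.2]
[[0.02, 0.1], [0.03, 0.1], [0.04, 0.1], [0.05, 0.09], [0.06, 0.09], [0.06, 0.08], [0.07, 0.08], [0.08, 0.07], [0.08, 0.06], [0.09, 0.06], [0.09, 0.05], [0.1, 0.04], [0.1, 0.03], [0.1, 0.02], [0.1, 0.01], [0.1, 0.0], [0.1, -0.0], [0.1, -0.01], [0.1, -0.02], [0.1, -0.03], [0.1, -0.04], [0.09, -0.05]]
```

>>> send_rows(rows=[[0,[0.06,0.11,0],[0,0,0]],[0,[0.06,0.1,0],[0,0,0]],[0,[0.07,0.1,0],[0,0,0]]])

```text
time: 9.95
ee_pos: [0.5218, -0.026, 0.0804]
eef_rot: [-3.141, -0.0, -3.138]
force: [-1.4, -2.5, 0.8]
gripper_width: -0.002
finger_force: 0.7
```

>>> send_rows(rows=[[0,[0.07,0.09,0],[0,0,0]],[0,[0.07,0.08,0],[0,0,0]],[0,[0.07,0.08,0],[0,0,0]]])

```text
time: 10.25
ee_pos: [0.528, -0.0184, 0.0802]
eef_rot: [-3.142, -0.001, -3.138]
force: [-0.7, -2.8, -0.6]
gripper_width: 0.003
finger_force: 0.9
```

```bash
python3 -c "
from h import *
pol()"
```

```text
t 10.25 pos [ 0.528  -0.0184  0.0802] r 0.0359 ang 138.9 F [-0.7 -2.8 -0.6]
```

>>> send_rows(rows=[[0,[0.07,0.07,0],[0,0,0]],[0,[0.08,0.06,0],[0,0,0]],[0,[0.08,0.06,0],[0,0,0]]])

```text
time: 10.55
ee_pos: [0.5349, -0.0126, 0.0803]
eef_rot: [3.141, -0.0, -3.138]
force: [-0.9, -1.2, -0.6]
gripper_width: 0.002
finger_force: 0.8
```

>>> send_rows(rows=[[0,[0.09,0.05,0],[0,0,0]],[0,[0.1,0.05,0],[0,0,0]],[0,[0.1,0.04,0],[0,0,0]]])

```text
time: 10.85
ee_pos: [0.5436, -0.0085, 0.0804]
eef_rot: [3.142, -0.001, -3.138]
force: [-7.8, -4.4, 1.3]
gripper_width: -0.001
finger_force: 4.2
```

```bash
python3 -c "
from h import *
pol()"
```

```text
t 10.85 pos [ 0.5436 -0.0085  0.0804] r 0.0354 ang 108.8 F [-7.8 -4.4  1.3]
```

Force jumped to about 9 N, possibly the stop. Small steps to confirm.

>>> send_rows(rows=[[0,[0.03,0.01,0],[0,0,0]],[0,[0,0,0],[0,0,0]]])

```text
time: 11.05
ee_pos: [0.5435, -0.0085, 0.0803]
eef_rot: [-3.141, -0.003, -3.138]
force: [-7.6, -2.9, 3.0]
gripper_width: 0.003
finger_force: 4.0
```

```bash
python3 -c "
from h import *
pol()"
```

```text
t 11.05 pos [ 0.5435 -0.0085  0.0803] r 0.0354 ang 108.9 F [-7.6 -2.9  3. ]
```

>>> send_rows(rows=[[0,[0.05,0,0],[0,0,0]],[0,[0,0,0],[0,0,0]]])

```text
time: 11.25
ee_pos: [0.544, -0.0084, 0.0802]
eef_rot: [-3.141, -0.006, -3.138]
force: [-14.0, -1.5, 7.2]
gripper_width: -0.004
finger_force: 7.1
```

```bash
python3 -c "
from h import *
pol()"
```

```text
t 11.25 pos [ 0.544  -0.0084  0.0802] r 0.0354 ang 108.1 F [-14.   -1.5   7.2]
```

It is firmly stopped. I'll back off, lift and check.

>>> send_rows(rows=[[0,[-0.15,0,0],[0,0,0]],[0,[-0.3,0,0],[0,0,0]],[0,[0,0,0.8],[0,0,0]],[0,[-0.2,0,0.9],[0,0,0]],[0,[-0.8,0,0.9],[0,0,0]]])

```text
time: 11.75
ee_pos: [0.5028, -0.008, 0.1594]
eef_rot: [3.141, 0.001, -3.138]
force: [0.7, 0.4, 0.2]
gripper_width: 0.005
finger_force: 0.0
```

>>> send_rows(rows=[[0,[-0.9,0,0.6],[0,0,0]],[0,[-0.5,0,0.5],[0,0,0]],[0,[0,0,0],[0,0,0]]])

```text
time: 12.05
ee_pos: [0.4606, -0.0081, 0.1942]
eef_rot: [-3.141, 0.006, -3.138]
force: [0.7, 0.1, -0.0]
gripper_width: -0.001
finger_force: 0.0
```

```bash
python3 -c "
from h import *
wing('w6')
c=ctrl.capture('scene');np.savez('scene2.npz',**c)
a=np.load('scene1.npz');
for t,W in((1,pts(dict(a))),(2,pts(c))):
    for n,b in dict(glass=(234,260,150,192),cork=(216,233,196,214),stop=(403,424,244,272),plug=(372,382,188,196)).items():
        o=W[b[2]:b[3],b[0]:b[1]].reshape(-1,3);o=o[(o[:,2]>.008)&(o[:,2]<.12)];print(t,n,np.median(o,0).round(4))
"
```

```text
t 12.05 pos [ 0.4606 -0.0081  0.1942] r 0.1003 ang 160.3 F [ 0.7  0.1 -0. ]
n 272 wing ang 85.5 265.5 coh 0.995 perp spread -0.006 0.002 ztop 0.089
lid centre [ 0.5558 -0.0418]
1 glass [0.4977 0.3084 0.0608]
1 cork [0.3814 0.2525 0.0188]
1 stop [ 0.4951 -0.2303  0.0225]
1 plug [ 0.6262 -0.0381  0.0606]
2 glass [0.4965 0.3083 0.0612]
2 cork [0.381  0.2527 0.0193]
2 stop [ 0.4951 -0.2304  0.0224]
2 plug [ 0.6253 -0.0401  0.0615]
```

View pics/w6c.png

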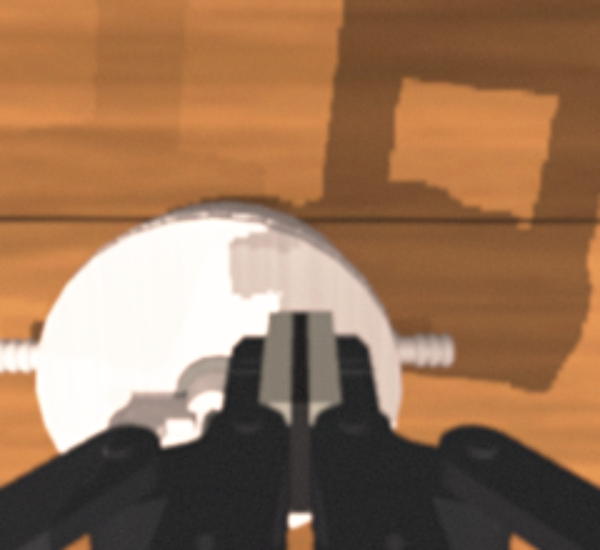

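The gripper hides the nut here, and the bystanders are unmoved. I'll check the nut height in the scene view.

```bash
python3 -c "
from h import *
for f in('scene1.npz','scene2.npz'):
    c=dict(np.load(f));W=pts(c)[170:245,318:402].reshape(-1,3);d=np.hypot(*(W[:,:2]-C).T)
    k=(d>.017)&(d<.046)&(W[:,2]>.07)&(W[:,2]<.12);z=W[k,2];q=W[k,:2]-C;a=2*np.arctan2(q[:,1],q[:,0])
    print(k.sum(),np.sort(z)[-8:].round(4),np.degrees(np.arctan2(np.sin(a).mean(),np.cos(a).mean()))/2)
cv2.imwrite('pics/crop2.png',cv2.resize(c['img'][170:245,315:405],None,fx=6,fy=6,interpolation=2))
"
```

```text
112 [0.1024 0.1025 0.1028 0.1031 0.1031 0.1036 0.1041 0.1043] 56.44612019950983
174 [0.0951 0.0952 0.0953 0.0954 0.0956 0.0959 0.0961 0.0964] 89.42719996735704
```

View pics/crop2.png

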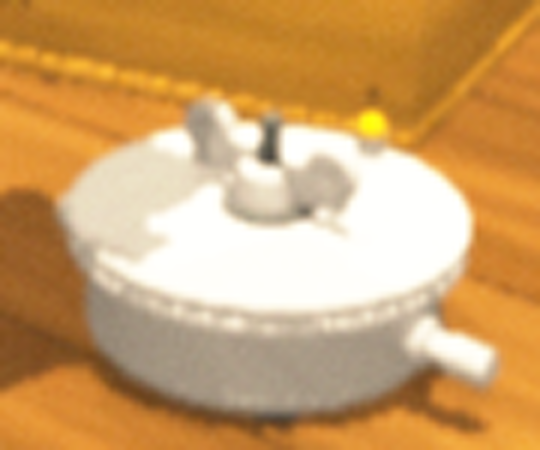

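The nut is down on its washer: the ear top is at 0.096 m, its home height, and the wing at crop (320,180) sits low. The filter and plug are unmoved and the tool is clear.

```bash
python3 -c "
from workcell import ctrl
print(ctrl.sign_off())"
```

```text
the job is handed in; nothing more can be done
None
```

The wing nut is closed down on its washer after four separate fingertip strokes (about 335° clockwise in all). It came to a firm stop (about 14 N at the last push), the camera shows no movement of the filter, glass, stopper or cork, and the job was handed in at about 12 s.

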